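Move a warming bowl to the other warming plate

TASK

The warming plate under the grey bowl is wanted cold for cleaning. Turn that plate's lever fully to off (pointing to the back), then move the bowl over to the middle of the other warming plate, setting it down gently and upright without dropping it, and only then turn that plate's lever fully to on (pointing at the plate). Leave the spare bowl, salt shaker, lemon and apple where they are.

Things in the scene. Friction and masses are not known exactly. Their poses are not given: they have to be found in the camera images.
- warmer_a: black electric warming unit fixed to the worktop, 236 long (its own x) x 144 wide x 44 mm high. Origin: underside, near the middle; its x axis points from the switch end (on the left) to the plate end (on the right), z up. The round dark plate (diameter 114, flat top 44 mm over the worktop) is centred at x=+62 mm; the lever switch pivots at x=-76 mm. The two units are identical and may change places. This is the one that carries the bowl at the start, switched on.
- warmer_b: black electric warming unit fixed to the worktop, 236 long (its own x) x 144 wide x 44 mm high. Origin: underside, near the middle; its x axis points from the switch end (on the left) to the plate end (on the right), z up. The round dark plate (diameter 114, flat top 44 mm over the worktop) is centred at x=+62 mm; the lever switch pivots at x=-76 mm. The two units are identical and may change places. This is the empty one, switched off at the start.
- warmer_a_lever (a joint): lever of the first (bowl's) unit: 0 = off, points along the unit's +y (to the back); 1.571 = on, along the unit's +x (to the right, at the plate): a quarter turn clockwise from above. A spring holds it against a stop at either end: some 0.2 N m must be overcome in the first half of a turn (4 N at the lever's end); past the middle it snaps over by itself. Start: on.
- warmer_b_lever (a joint): lever of the empty unit: 0 = off, points along the unit's +y (to the back); 1.571 = on, along the unit's +x (to the right, at the plate): a quarter turn clockwise from above. A spring holds it against a stop at either end: some 0.2 N m must be overcome in the first half of a turn (4 N at the lever's end); past the middle it snaps over by itself. Start: off.
- warmer_a_grip (a point): point in the lever of the first (bowl's) unit, on its centre line 48 mm from the pivot axis, 68 mm over the worktop. The lever is a black upright bar 16 mm thick, 26 mm tall (55 to 81 mm over the worktop), reaching 65 mm from the pivot to its tip, with a round hub of 38 mm diameter on the pivot. The point's y axis runs along the lever from pivot to tip
- warmer_b_grip (a point): point in the lever of the empty unit, on its centre line 48 mm from the pivot axis, 68 mm over the worktop. The lever is a black upright bar 16 mm thick, 26 mm tall (55 to 81 mm over the worktop), reaching 65 mm from the pivot to its tip, with a round hub of 38 mm diameter on the pivot. The point's y axis runs along the lever from pivot to tip
- warmer_a_pivot (a point): point on the lever's pivot axis of the first unit, 68 mm over the worktop (mid-height of the lever); axes as the unit's
- warmer_b_pivot (a point): the same point of the empty unit
- warmer_a_plate (a point): centre of the first unit's plate, on its top face (44 mm over the worktop); axes as the unit's
- warmer_b_plate (a point): the same point of the empty unit
- bowl_center (a point): centre of the loose open grey stoneware bowl, half-way up (29 mm over its foot): 105 mm diameter at the rim, 57 mm high, about 0.2 kg, wall 7 to 10 mm thick (mid-wall 48 mm from the axis), foot about 84 mm across, inner floor 5 mm over the foot. Stands upright near the middle of the first unit's plate; can be pinched across the wall at any place of the rim
- spare_bowl: another bowl of the same kind, standing empty on the worktop at the right; bystander. Origin under its foot
- salt: glass salt shaker, 44 mm diameter, 90 mm tall, between the units towards the back; bystander. Origin under its foot
- lemon: lemon 72x55x54 mm, behind the left unit; bystander. Origin at its underside
- apple: green apple 67 mm, behind the right unit; bystander. Origin at its underside

How it is judged:
By the outcome, as a careful person would: the job done as asked, in the order asked, and still so for the second after the job is handed in, with the robot touching nothing.
It also fails if it takes over 72 s, if anything falls off the work surface, if the arm or the gripper's body presses on something with over 40 N, if the wrist force passes 120 N, or if a joint passes its speed limit or range.

ROBOT

A 6-joint arm with a two-finger parallel gripper is mounted at the origin on a cart in front of the work surface, level with it; the furniture and walls round the work are solid. World frame = base frame: x ahead of the robot, y to its left, z up, the work surface at z = 0. Lengths are in mm, angles in rad, forces in N, time in s.
With the tool pointing down it reaches from about 300 to 825 mm from the base axis. Payload 5.4 kg.
Tool frame: the origin (TCP) lies midway between the tips of the shut fingers; the grasp point (between the pads) lies 19 mm behind it; z points along the fingers, y is the line along which they close (so a half turn about z gives the same grasp; the last joint's range is limited). The gripper opens to 92 mm and grips with 3 to 60 N. Pads are 20 mm wide; open, the fingers measure 128 mm over their backs; the gripper's body (75 mm by 189 mm) begins 69 mm behind the grasp point.
Start: joints at [1.022, 0.158, 1.597, -0, 1.386, -0.21], TCP at [191.114, 542.293, 214.601] pointing down, gripper open.
Joint ranges: [-2.91, 2.91], [-0.94, 2.29], [0.18, 2.7], [-1.29, 4.43], [0.17, 2.64], [-3, 3]. Speed limits (rad/s): [2.57, 2.57, 3.14, 3.14, 3.14, 3.14].

INTERFACE

Orientations are given as [roll, pitch, yaw] about the fixed x, y, z axes, in that order (R = Rz(yaw) Ry(pitch) Rx(roll)).
In Python, from bench import bot, get_image, camera_model, order, models gives the robot as it stands. Calls block until the motion is done:
- bot.move_ptp(position, orientation): joint-space move of the TCP to a pose.
- bot.move_straight(position, orientation=None, max_speed=150, until_force=None): straight line of the TCP; orientation=None keeps the orientation; max_speed is the mean speed in mm/s. With until_force (N) it stops when the force on the tool has changed by that much, and returns True; else False.
- bot.goto_joints(angles): joint-space move.
- bot.set_gripper(opening, force=None): finger opening in mm; force is the grip in N (None keeps the last); returns when the fingers have stopped.
- bot.hold(seconds).
- bot.solve_ik(position, orientation): joint angles nearest the present ones, or None.
- get_image(name): name is "scene" or "top"; returns (picture, depth): 384x512x3 uint8, red, green, blue; 384x512 float32, mm along the optical axis (not along the pixel's ray), 0 where there is no reading.
- camera_model(name): a dict with "mtx" (3x3 intrinsics, pixels), "xyz" and "rotation" of the camera in the world. Camera axes: x right, y down, z forward; pixel columns grow to the right and rows downward; lengths in mm; the calibration is good to about 2 mm. A picture is of the moment at which its call begins. camera_model takes no time and is no camera call.
A pose or a line that the arm cannot do raises bot.PlanningError and nothing moves.
- order.sign_off(): hands the job in; it is judged then, once.
Trained networks look in the newest picture that a camera, given by its name, has taken for a name from the list of things; names that differ only in an ending like _2 or _b are one class to them, and where a whole thing is asked for, a point or a joint stands for the part that bears it (a point fixed in the world has none). Each returns a list of dicts, best first, with "score" (0 to 1); they miss things now and then, are a little off and sometimes report something else, mostly with a low value. They report only what shows in the picture. A call takes as long as a camera call.
- models.spot_in(camera, query): "box" ([centre column, centre row, width, height] in pixels, round what is visible of it).
Readings, each from a call of its own:
- bot.current_clock(): time.
- bot.current_q(): joint angles.
- bot.current_qvel(): joint speeds.
- bot.current_tau(): joint torques, N m.
- bot.current_tool_pos(): TCP position.
- bot.current_ee_rot(): TCP orientation.
- bot.current_wrist_force(): force on the tool from outside, world axes, zero at the start.
- bot.current_moment(): the same for the moment, N m.
- bot.current_gripper_width(): finger opening in mm.
- bot.current_grasp_force(): force on a finger pad.
Only numpy, scipy, OpenCV 4.12 (cv2) and the standard library are available. Lean on these libraries where they do the work, as an engineer would, in place of code of your own. Each camera call takes 0.05 s, during which the arm holds its last target. There are 200 camera calls.

## Working session

There is one attempt and no reset: what is moved stays moved. The work goes in short steps, each a Python script; the robot and the scene stay as the last script left them, time stands still between calls to the robot, and variables do not carry over. Pictures are saved under pics/ and viewed, at most 10 in all, crops included, and the job is handed in when it is done.

```bash
ls; mkdir -p pics; cat > h.py <<'E'
import numpy as np, cv2
from bench import bot, get_image, camera_model, order, models
def world(cam, depth):
    m=camera_model(cam); K=np.array(m["mtx"]); R=np.array(m["rotation"]); t=np.array(m["xyz"])
    v,u=np.mgrid[:384,:512]
    p=np.stack([(u-K[0,2])/K[0,0]*depth,(v-K[1,2])/K[1,1]*depth,depth],-1)
    return p@R.T+t
E
python3 - <<'E'
from h import *
for c in ("scene","top"):
    im,d=get_image(c); cv2.imwrite(f"pics/{c}0.png",im[:,:,::-1]); W=world(c,d); np.save(f"{c}0.npy",W)
    m=camera_model(c); print(c,m["xyz"],np.round(m["rotation"],3).tolist())
    for q in ["warmer_a","warmer_a_lever","bowl_center","salt","lemon","apple"]:
        for r in models.spot_in(c,q)[:3]:
            b=r["box"]; u,v=int(b[0]),int(b[1]); print(q,round(r["score"],2),np.round(b),W[v,u].round())
a=cv2.imread("pics/scene0.png");b=cv2.imread("pics/top0.png")
cv2.imwrite("pics/both0.png",cv2.resize(np.vstack([a,b]),(400,600)) )
E
```

```text
picsTraceback (most recent call last):
  File "<stdin>", line 3, in <module>
  File "h.py", line 7, in world
    return p@R.T+t
           ~~~~~^~
ValueError: operands could not be broadcast together with shapes (384,512) (3,)
```

```bash
sed -i 's/R=np.array(m\["rotation"\])/R=Rot.from_euler("xyz",m["rotation"]).as_matrix()/; 1a from scipy.spatial.transform import Rotation as Rot' h.py
python3 - <<'E'
from h import *
for c in ("scene","top"):
    im,d=get_image(c); cv2.imwrite(f"pics/{c}0.png",im[:,:,::-1]); W=world(c,d); np.save(f"{c}0.npy",W)
    m=camera_model(c); print(c,m["xyz"],np.round(m["rotation"],3).tolist())
    for q in ["warmer_a","warmer_a_lever","bowl_center","salt","lemon","apple"]:
        for r in models.spot_in(c,q)[:3]:
            b=r["box"]; u,v=int(b[0]),int(b[1]); print(q,round(r["score"],2),np.round(b),W[v,u].round())
E
```

```text
scene [ -44.40943461 -796.04481674  913.89227765] [-2.301, -0.02, -0.682]
warmer_a 0.82 [252. 244.  99.  78.] [ 415. -231.   96.]
warmer_a 0.63 [185. 171.  85.  73.] [467. 149.  43.]
warmer_a 0.63 [236. 214.  25.  25.] [ 455. -115.   75.]
warmer_a_lever 0.69 [236. 213.  23.  26.] [ 456. -114.   81.]
bowl_center 0.74 [266. 237.  42.  45.] [ 480. -206.   51.]
bowl_center 0.7 [182. 172.  83.  71.] [458. 146.  45.]
bowl_center 0.35 [327. 216.  24.  28.] [ 653. -251.   58.]
salt 0.68 [264. 170.  21.  27.] [639.  -5.  57.]
salt 0.6 [183. 173.  83.  68.] [453. 133.  49.]
lemon 0.57 [206. 134.  19.  16.] [622. 269.  42.]
apple 0.58 [327. 216.  27.  27.] [ 653. -251.   58.]
top [ 384.63990919  -98.84287508 1448.56954023] [-3.018, 0.031, -1.593]
warmer_a 0.95 [295. 217.  75.  44.] [ 469. -176.  101.]
warmer_a 0.68 [189. 223.  76.  49.] [461. 163.  48.]
warmer_a_lever 0.62 [274. 219.  29.  12.] [ 462. -111.   75.]
bowl_center 0.85 [310. 216.  36.  35.] [ 471. -227.   44.]
salt 0.6 [237. 162.  10.  10.] [646.   2.  85.]
lemon 0.74 [155. 170.  14.  17.] [633. 277.  53.]
apple 0.58 [313. 158.  25.  13.] [ 661. -242.   58.]
```

View pics/scene0.png

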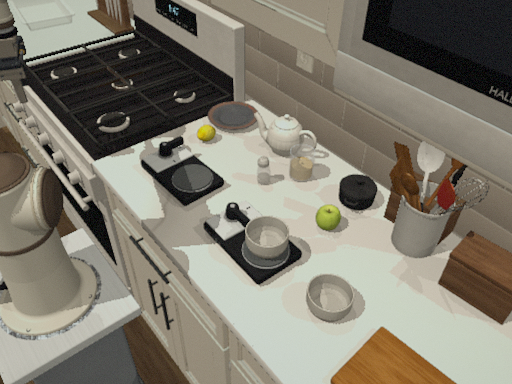

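View pics/top0.png

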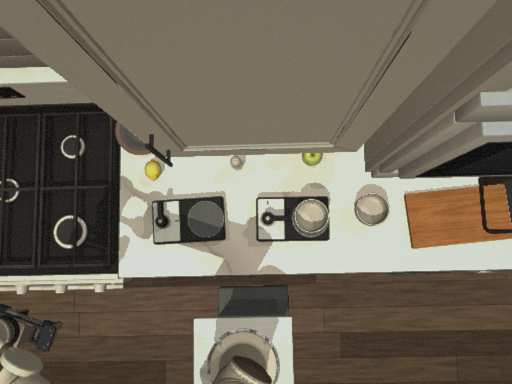

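```bash
python3 - <<'E'
from h import *
for c in ("scene","top"):
    W=np.load(c+"0.npy").reshape(-1,3); x,y,z=W.T
    for n,(y0,y1) in {"A(right)":(-320,-30),"B(left)":(20,320)}.items():
        reg=(y>y0)&(y<y1)&(x>360)&(x<570)
        s=reg&(z>25)&(z<52); P=W[s]
        (cx,cy),(w,h),a=cv2.minAreaRect(P[:,:2].astype(np.float32))
        print(c,n,"body",round(cx),round(cy),round(w),round(h),round(a,1),"n",len(P),"top z",np.round(np.percentile(P[:,2],[50,90]),1))
        L=W[reg&(z>66)&(z<90)&(y>(-155 if n[0]=="A" else 100))]
        if len(L)>5:
            (cx,cy),(w,h),a=cv2.minAreaRect(L[:,:2].astype(np.float32)); print("  lever",round(cx),round(cy),round(w),round(h),round(a,1),len(L),L[:,2].max().round(),L.min(0).round(),L.max(0).round())
        if n[0]=="A":
            r=W[reg&(z>93)&(z<110)&(y<-130)]; 
            f=np.linalg.lstsq(np.c_[2*r[:,:2],np.ones(len(r))],(r[:,:2]**2).sum(1),rcond=None)[0]
            print("  bowl",f[:2].round(1),"R",np.sqrt(f[2]+f[0]**2+f[1]**2).round(1),"zmax",r[:,2].max().round(1),len(r),cv2.minEnclosingCircle(r[:,:2].astype(np.float32)))
    s=W[(y<-330)&(y>-480)&(x>380)&(x<600)&(z>45)&(z<65)]; print("spare",s.min(0).round(),s.max(0).round())
print(bot.current_clock())
E
```

```text
scene A(right) body 462 -170 239 144 89.5 n 2746 top z [42.3 48.2]
  lever 459 -113 81 31 82.9 260 86.0 [ 446. -154.   66.] [478. -73.  86.]
  bowl [ 465.9 -226.1] R 50.7 zmax 106.5 321 ((467.32061767578125, -224.83209228515625), 54.858482360839844)
scene B(left) body 465 169 146 243 3.0 n 2522 top z [42.5 46.4]
  lever 483 253 79 37 11.6 204 85.0 [445. 229.  67.] [524. 267.  85.]
spare [ 434. -478.   45.] [ 538. -373.   62.]
top A(right) body 466 -170 237 144 89.8 n 2498 top z [41.5 49.2]
  lever 465 -114 82 32 88.2 186 89.0 [ 450. -155.   68.] [482. -73.  89.]
  bowl [ 469.5 -225.3] R 50.6 zmax 108.0 146 ((468.9836730957031, -225.90972900390625), 53.13267135620117)
top B(left) body 469 170 145 237 2.8 n 2915 top z [41.7 46.9]
  lever 489 249 80 33 1.7 192 90.0 [449. 232.  66.] [529. 265.  90.]
spare [ 437. -477.   45.] [ 539. -371.   65.]
0.75
```

The scene view shows the bowl on the right unit, with its hub at about (233,208) and the lever pointing at the bowl. The left unit is empty, with its hub at about (165,148) and the lever pointing to the back. The top view agrees: bowl at (310,216), levers at (274,219) and (163,215). I'll push lever A to off with closed fingers.

```bash
cat >> h.py <<'E'
pi=np.pi
PA,PB=np.array([464.,-94.]),np.array([463.,245.])
def lever_pose(P,phi,side,off,z,r=45,flip=0):
    u=np.array([np.cos(phi),np.sin(phi)]); n=np.array([-u[1],u[0]])
    p=P+r*u+side*off*n
    return [p[0],p[1],z],[pi,0,phi+pi/2+flip]
def snap(name):
    ims=[]
    for c in ("scene","top"):
        im,d=get_image(c); np.save(f"{c}_{name}.npy",world(c,d)); ims.append(im[120:310,110:350,::-1])
    cv2.imwrite(f"pics/{name}.png",cv2.resize(np.hstack(ims),(800,317)))
def push(P,phi0,phi1,side,flip):
    bot.set_gripper(0,20)
    p,o=lever_pose(P,phi0,side,27,190,flip=flip); bot.move_ptp(p,o)
    p[2]=61; print("hit",bot.move_straight(p,None,120,until_force=8),bot.current_q())
    for f in np.linspace(phi0,phi1,7):
        p,o=lever_pose(P,f,side,18,61,flip=flip); bot.move_straight(p,o,70)
        print(np.degrees(f).round(),np.round(bot.current_wrist_force(),1))
    p,o=lever_pose(P,phi1,side,26,61,flip=flip); bot.move_straight(p,o,70)
    p[2]=190; bot.move_straight(p,o,150)
    print(bot.current_clock())
E
python3 - <<'E'
from h import *
for fl in (0,-pi):
  print(fl,[ (None if (q:=bot.solve_ik(*lever_pose(PA,f,-1,20,61,flip=fl))) is None else np.round(q,2)) for f in (-pi/2,-.2)],[(None if (q:=bot.solve_ik(*lever_pose(PB,f,1,20,61,flip=fl))) is None else np.round(q,2)) for f in (0.05,-1.4)])
try: push(PA,-pi/2,-np.radians(12),-1,0)
except bot.PlanningError as e: print("PE",e); raise
snap("a_off")
E
```

```text
0 [array([-0.56,  0.06,  2.03, -0.  ,  1.05,  1.01]), array([-0.47,  0.19,  1.88,  0.  ,  1.06, -0.27])] [array([ 0.27,  0.32,  1.73, -0.  ,  1.09,  0.22]), array([ 0.17,  0.22,  1.85, -0.  ,  1.07,  1.57])]
-3.141592653589793 [array([-0.56,  0.06,  2.03,  0.  ,  1.05, -2.13]), array([-0.47,  0.19,  1.88, -0.  ,  1.06,  2.87])] [array([ 0.27,  0.32,  1.73,  0.  ,  1.09, -2.92]), array([ 0.17,  0.22,  1.85,  0.  ,  1.07, -1.57])]
hit False [-5.72444551e-01  4.21521227e-02  2.04912293e+00 -9.29178523e-06
  1.04876664e+00  9.98321087e-01]
-90.0 [-3.   0.6  1.3]
-77.0 [-3.8  0.2  1.4]
-64.0 [-2.1 -1.9  1.1]
-51.0 [-0.8 -1.8 -0.9]
-38.0 [ 0.2 -0.8 -0. ]
-25.0 [ 0.1 -0.9 -0.1]
-12.0 [-0.4  0.2  0.1]
9.6917
```

View pics/a_off.png

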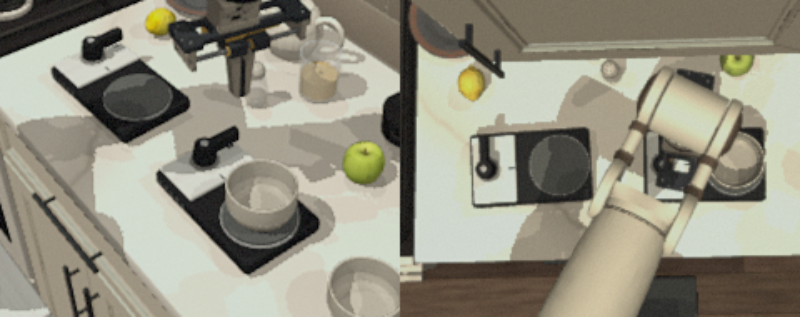

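The crop shows lever A at (215,145) now pointing to the back, parallel to lever B. The bowl is still on its plate. Next I'll pinch the front rim and lift a little.

```bash
python3 - <<'E'
from h import *
o=[pi,0,pi/2]
bot.set_gripper(46,25)
bot.move_ptp([420,-226,180],o)
print(bot.move_straight([420,-226,74],o,90,until_force=5), bot.current_tool_pos())
bot.set_gripper(0,25)
print(bot.current_gripper_width(),bot.current_grasp_force(),np.round(bot.current_wrist_force(),1),bot.current_tool_pos())
bot.move_straight([420,-226,170],o,70)
print(bot.current_gripper_width(),np.round(bot.current_wrist_force(),1),bot.current_clock())
snap("lift")
for c in ("scene","top"):
    W=np.load(f"{c}_lift.npy").reshape(-1,3);x,y,z=W.T
    r=W[(x>440)&(x<540)&(y>-290)&(y<-165)&(z>170)&(z<240)]
    print(c,len(r),r.min(0).round(),r.max(0).round())
    b=W[(x>440)&(x<540)&(y>-290)&(y<-165)&(z>125)&(z<240)]; print(np.percentile(b[:,2],[1,50,99]).round())
E
```

```text
False [ 420.46941711 -226.41516352   74.66914972]
10.054698303357501 23.363669027294236 [-0.6  0.7  0.9] [ 420.02692013 -225.98261609   74.08555445]
9.814229508312925 [-0.7 -0.8 -3.3] 14.6583
scene 352 [ 440. -280.  170.] [ 518. -182.  233.]
[140. 163. 195.]
top 42 [ 452. -198.  177.] [ 511. -173.  197.]
[141. 154. 196.]
```

View pics/lift.png

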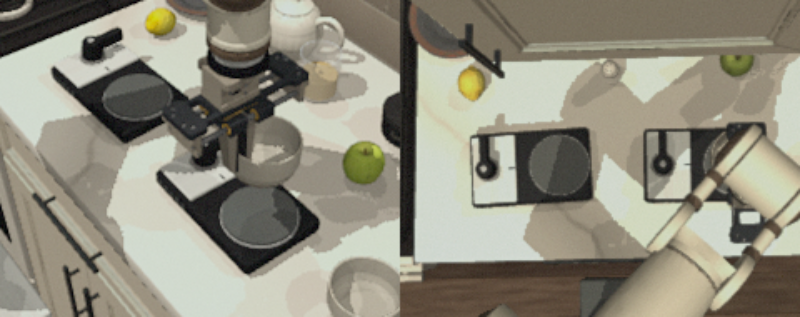

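The bowl is held level at about (270,150) in the scene crop, and its plate below is empty. I'll carry it to plate B.

```bash
python3 - <<'E'
from h import *
o=[pi,0,pi/2]
bot.move_straight([422,107.6,170],o,150)
bot.move_straight([422,107.6,82],o,80)
bot.hold(0.3)
print(bot.move_straight([422,107.6,71],o,12,until_force=1.5),bot.current_tool_pos(),np.round(bot.current_wrist_force(),1))
g=bot.current_gripper_width()
bot.set_gripper(g+4,10); bot.hold(.2); bot.set_gripper(36)
print(np.round(bot.current_wrist_force(),1))
bot.move_straight([422,107.6,200],o,100)
bot.move_ptp(*lever_pose(PB,np.radians(2.9),1,27,190,flip=0))
snap("placed"); print(bot.current_clock(),bot.current_q().round(2) if hasattr(bot.current_q(),'round') else bot.current_q())
for c in ("scene","top"):
    W=np.load(f"{c}_placed.npy").reshape(-1,3);x,y,z=W.T
    r=W[(x>400)&(x<540)&(y>40)&(y<170)&(z>93)&(z<112)]
    print(c,len(r),r.min(0).round(),r.max(0).round(),cv2.minEnclosingCircle(r[:,:2].astype(np.float32)))
E
```

```text
True [421.21937108 107.64200811  76.19268824] [ 0.6 -0.9 -1.4]
[ 0.5  0.6 -0.5]
22.4667 [ 0.28  0.18  1.62 -0.    1.34  0.24]
scene 234 [413.  52.  93.] [516. 160. 106.] ((465.0611877441406, 106.08229064941406), 54.11121368408203)
top 134 [417.  54.  93.] [520. 160. 107.] ((468.6893005371094, 107.19166564941406), 53.036163330078125)
```

View pics/placed.png

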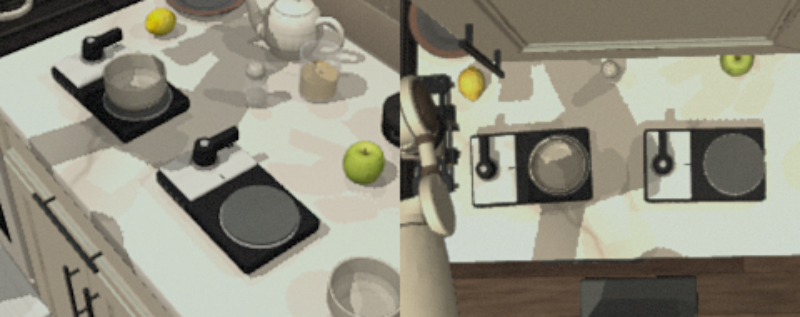

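The bowl stands upright and centred on plate B, at about (135,82) and (557,163) in the crop. Now I'll turn lever B on.

```bash
python3 - <<'E'
from h import *
push(PB,np.radians(2.9),-np.radians(76),1,0)
bot.move_ptp([330,300,250],[pi,0,pi/2]); bot.hold(.3)
snap("b_on"); print(bot.current_clock())
for c in ("scene","top"):
    W=np.load(f"{c}_b_on.npy").reshape(-1,3);x,y,z=W.T
    for y0,y1 in ((175,290),(-170,-60)):
        L=W[(x>400)&(x<560)&(y>y0)&(y<y1)&(z>66)&(z<90)]
        if len(L)>5: print(c,L.min(0).round(),L.max(0).round())
    r=W[(x>400)&(x<540)&(y>40)&(y<170)&(z>93)&(z<112)]
    print(cv2.minEnclosingCircle(r[:,:2].astype(np.float32)))
E
```

```text
hit False [ 2.86516852e-01  3.26099278e-01  1.71849893e+00 -9.62124763e-07
  1.09512527e+00  2.35890177e-01]
3.0 [1.4 4.9 0.6]
-10.0 [-0.5  5.2  1.4]
-23.0 [-0.5  4.5  2.1]
-37.0 [ 0.8 -0.   0.3]
-50.0 [ 0.3  0.  -0.1]
-63.0 [0.2 0.3 0.1]
-76.0 [-0.   0.1 -0.4]
28.4417
29.8083
scene [444. 182.  66.] [481. 266.  86.]
scene [ 446. -110.   67.] [527. -74.  87.]
((466.6649475097656, 106.65721893310547), 56.02568054199219)
top [449. 184.  66.] [480. 265.  89.]
top [ 450. -108.   68.] [529. -73.  88.]
((468.67047119140625, 106.89373779296875), 52.95655822753906)
```

View pics/b_on.png

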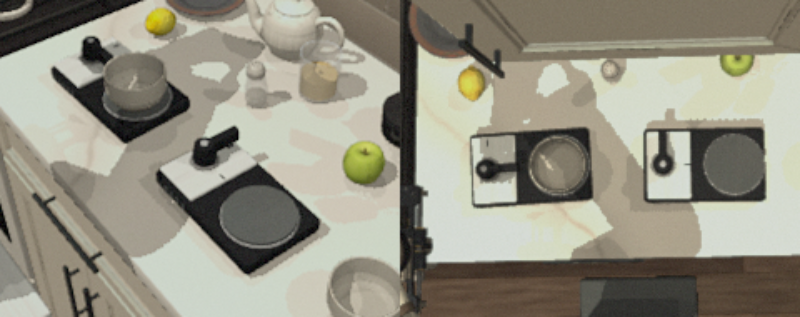

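Lever B, at about (500,168) in the top crop, points at its plate. Lever A points to the back, and the bowl is centred and undisturbed.

```bash
python3 -c "
from h import *
print(order.sign_off())"
```

```text
the job is handed in; nothing more can be done
None
```

The job is handed in at about 30 s: the first plate's lever is off, the bowl stands upright in the middle of the other plate, and that plate's lever was then turned on, with the other items left alone.

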